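# Open the push-and-turn thinner can

### The arm

A 6-joint arm with a two-finger parallel gripper is mounted at the origin on the work surface. World frame = base frame: x ahead of the robot, y to its left, z up, the work surface at z = 0. Lengths are in m, angles in rad, forces in N, time in s.
With the tool pointing down it reaches from about 0.275 to 0.85 m from the base axis. Payload 19 kg.
Tool frame: the origin (TCP) lies at the very end of the fingers, on their centre line; the grasp point (between the pads) lies bot.tcp_to_grasp behind it (bot.tcp_to_grasp is the distance from the TCP to the grasp point, in m); z points along the fingers, y is the line along which they close (so a half turn about z gives the same grasp; the last joint's range is limited). The gripper opens to 85 mm and grips with 20 to 120 N. Pads are 22 mm wide; open, the fingers measure 114 mm over their backs; the gripper's body (76 mm by 85 mm) begins 54 mm behind the grasp point. The pads swing forward as they close: fully open they stand 13 mm farther back than shut.
Start: joints at [-0.134, 0.15, 1.437, -0, 1.554, -0.134], TCP at [0.575, -0, 0.231] pointing down, gripper open.
Joint ranges: [-2.8, 2.8], [-0.68, 2.1], [0.12, 2.68], [-1.39, 4.53], [0.16, 2.79], [-2.81, 2.81]. Speed limits (rad/s): [1.89, 1.89, 2.22, 3.01, 3.01, 3.01].

### API

Orientations are given as a unit quaternion [w, x, y, z].
In Python, from station import bot gives the robot as it stands. The module is installed in compiled form; this text tells all that it offers.
- The arm moves only by the shell command python3 -m crank 'ROWS' [OPENING] [FORCE]. ROWS is JSON, one flat list of numbers, 6 for each row, row after row: the shift along the tool's x, y, z in mm, then the turn, a rotation vector about the tool's x, y, z in degrees. In form: [tx, ty, tz, wx, wy, wz, tx, ty, tz, wx, wy, wz, ...]. A call has 1 to 12 rows; each row shifts and turns the commanded pose from where the row before left it, along the tool's axes as they then stand; what a row does not reach is not made up. A row lasts 1/10 s, in which the tool goes at most 50 mm and 8.59 degrees, less where a joint would pass 70% of its speed; a pose out of reach is approached as far as the arm can. A call is refused whole if a number of a shift passes 50 or a number of a turn 8.59, either way. A call with a gripper value outside its range is refused whole. OPENING is the opening in per cent of the stroke, from 0 (shut) to 100 (fully open), set as the call begins (- or left out, the last holds). The fingers move at their own pace and stop on an object; FORCE is the grip in N (left out, the last holds). Time passes only in rows, so rows that do not move let the fingers close. It gives the time, the measured TCP pose, the force, the opening and the grip force at its end, in the units of the state.
- bot.state(): the state, without advancing time (a new reading comes with each control period).
- bot.read_camera(name): name is "scene" or "side" or "wrist"; returns the picture (384x512x3 uint8, red, green, blue); there is no depth.
- bot.camera_model(name): a dict with "vertical_fov" (degrees; the focal length in pixels is half the picture's height over the tangent of half this angle, whatever the lens; pixels are square), "cx", "cy" (the principal point, pixels), "k1" (the pictures are not rectified: a ray, as slopes to the right and down, at radius r is drawn at 1 + k1 r^2 times it, then the intrinsics apply), "position" and "attitude" of the camera in the world. Camera axes: x right, y up, looking along -z (the intrinsics and any distortion apply to the point x, -y, -z); pixel columns grow to the right and rows downward; lengths in m; the calibration is good to about 2 mm. A picture is of the moment at which its call begins: read the wrist's pose just before it. camera_model takes no time and is no camera call; for the wrist camera it gives the pose at the moment of the call.
- bot.job_done(): hands the job in; it is judged then, once.
The state is a dict: "clock": time; "joint_positions": joint angles; "qd": joint speeds; "joint_torque": joint torques, N m; "eef_pos": TCP position; "ee_rot": TCP orientation; "contact_force": force on the tool from outside, world axes, zero at the start; "ft_torque": the same for the moment, N m; "finger_gap": finger opening in m; "grip_force": force on a finger pad.
Only numpy, scipy, OpenCV 4.12 (cv2) and the standard library are available. Lean on these libraries where they do the work, as an engineer would, in place of code of your own. Each camera call takes 0.05 s, during which the arm holds its last target. There are 200 camera calls.

### The job

Open the blue thinner can: fold the yellow tab right back off the red cap, then press the cap down (firmly with 18 N or so, never more than 20, or the seal is crushed), unscrew it anticlockwise to its stop without wrenching it, and lift it off. Set the cap down in the white tray rather than dropping it and let go, leaving the tab folded back and the other things where they are.

Things in the scene. Friction and masses are not known exactly. Their poses are not given: they have to be found in the camera images.
- can: Blue flat thinner can, 76 x 120 x 78 mm (its own x, y, z; origin centre of underside), upright in a wooden holder fixed to the table. Its steel neck (49 mm diameter) stands over the origin, rim 110 mm above it. Rubber grips the can: it does not tip or turn, but pressed with about 7 N it slides down a hidden 0.5 to 12 mm before it stands firm.
- cap: Red ribbed push-and-turn cap, 45 g. Origin: centre of the foot of its white stem; z: its axis, up. Red grip: 46 mm diameter, 18 to 48 mm above the origin. The stem (24 mm diameter, two lugs at its foot reaching 18.5 mm from the axis) sits in the neck. A spring pushes the cap up: 5 N plus 4 N per mm pressed. It can stand on its stem.
- cap_grip (a point): On the cap's axis, 38 mm above the cap's origin: a good height to grasp, from above. Fingertips reaching over 29 mm below it would hit the neck rim as it starts (23 mm when pressed). After the turn let the cap come up, then lift straight; the lugs are clear after 10 mm.
- neck (a point): Centre of the neck rim (fixed to the can, same axes); the cap's origin starts 9 mm below it. The lock: the cap must go 3 mm down into the neck (17 N) to clear it; hold about 18 N down, then turn anticlockwise seen from above about 1.4 rad to a hard stop (free to come up from 1.15 rad on). Until then it cannot be pulled out.
- tab (a joint): Angle of the yellow tab (rad): 0 lies level over the cap, pi/2 upright, 2.5 folded right back to its stop. It must be folded back to at least 2.0. It stays where it is left; stiff hinge (0.1 N m).
- tab_end (a point): On the tab 70 mm from its hinge, 12 mm short of its free end. The tab is a yellow strap 82 mm long, 16 mm wide (along the can's y), 4 mm thick (8 mm at the end); down, it points to the can's -x. Its sides can be pinched from above by fingers closing along the can's y, and it turns between the pads as they follow the arc.
- tab_hinge (a point): Middle of the tab's hinge axis, on a black post on the can, 32 mm from the can's axis towards the can's +x and 44 mm above the neck rim; the hinge axis is the can's y. The tab end rises and swings over to the can's +x side.
- tray: White square plastic tray, fixed, 135 mm outside, wall 4 mm thick and 14 mm high, floor 4 mm thick. Origin at the centre of its underside.
- palette: Clear round palette dish with paint dabs, 132 mm across, 8 mm high; fixed; not used.
- brush_jar: Bystander: glass jar of brushes, 76 mm diameter, about 190 mm high.
- paint_tub: Bystander: white and blue paint tub, 90 mm diameter, 85 mm high.
- paint_blue1: Bystander: blue paint bottle, 40 mm diameter, 110 mm high.
- paint_black1: Bystander: black paint bottle, 40 mm diameter, 100 mm high.
- book: Bystander: red book lying flat, 140 x 200 x 35 mm.
- pencil_tin: Bystander: open orange tin, 100 x 180 x 35 mm.
- palette_knife: Bystander: palette knife lying flat, 200 mm long.
- plunger: White spring-loaded seal disc inside the neck, 20 mm diameter, directly under the cap's stem (out of sight until the cap is off); its origin is the centre of its top face, against the stem's foot. It carries the push on the cap and is crushed by more than 22 N.

How it is judged:
On the way, in this order (a step that is already met when the one before it is completed fails the run):
1. the yellow tab is folded back to at least 2.0 rad while the cap is still in the neck (value of joint tab above 2 rad and distance between cap and neck below 0.015 m), for 0.2 s.
2. the cap is out of the neck, its stem's foot more than 5 mm above the rim, with the tab still folded back (z of cap in the frame of neck above 0.005 m and value of joint tab above 1.9 rad), for 0.1 s.
3. the cap is set down in the tray while still held: within 15 mm of the tray's floor, 50 mm of its centre, and touched by the fingers (horizontal distance between cap and tray below 0.05 m and z of cap in the frame of tray below 0.019 m and contact force between the fingers and cap above 0.5 N), for 0.1 s.
At the end, for the whole second after the job is handed in: The cap lies at rest in the tray (its origin within 55 mm of the tray's centre, its grip's middle less than 50 mm above the tray's underside), released, and the tab is still folded back (above 1.9 rad) (horizontal distance between cap and tray below 0.055 m and z of cap_grip in the frame of tray below 0.05 m and linear speed of cap below 0.02 m/s and value of joint tab above 1.9 rad); the robot touches nothing.
It fails at once if the seal under the cap is pressed with more than 22 N (contact force between cap and plunger above 22 N).
It fails at once if the cap is wrenched against the can (neck, stop and seal together) with more than 60 N (contact force between cap and can above 60 N).
It fails at once if a bystander is moved by more than 30 mm (distance of any of brush_jar, paint_tub, paint_blue1, paint_black1, book, pencil_tin, palette_knife from where it was at the start of the episode above 0.03 m).
It also fails if it takes over 66 s, if anything falls off the work surface, if the arm or the gripper's body presses on something with over 40 N, if the wrist force passes 120 N, or if a joint passes its speed limit or range.

## Working session

There is one attempt and no reset: what is moved stays moved. The work goes in short steps, Python scripts to look and compute and a shell command to move; the robot and the scene stay as the last step left them, time stands still between calls to the robot, and variables do not carry over. Pictures are saved under pics/ and viewed, at most 10 in all, crops included, and the job is handed in when it is done.

```bash
mkdir -p pics
python3 - <<'E'
from station import bot
import cv2,numpy as np
print(bot.state(),bot.tcp_to_grasp)
for n in("scene","side","wrist"):
    print(n,bot.camera_model(n)); im=bot.read_camera(n); cv2.imwrite(f"pics/{n}0.png",im[:,:,::-1])
E
```

```text
{'clock': 0.0, 'joint_positions': array([-1.33985198e-01,  1.50980165e-01,  1.43800683e+00,  1.50078551e-05,
        1.55379497e+00, -1.34029305e-01]), 'qd': array([ 0.00139759,  0.00068372,  0.00022783,  0.00012123, -0.00099172,
        0.00036429]), 'joint_torque': array([ 9.08163997e-05, -7.13061190e+01, -5.70858908e+01, -1.86872212e-04,
        9.14935896e-03,  2.21375326e-04]), 'eef_pos': array([5.74763506e-01, 2.54725818e-05, 2.30690831e-01]), 'ee_rot': array([-4.77443019e-04,  7.07091155e-01,  7.07122157e-01, -3.54568676e-04]), 'contact_force': array([-0.37419877, -0.30360779, -0.33875646]), 'ft_torque': array([0.00565491, 0.03810738, 0.00494889]), 'grip_force': 0.0, 'finger_gap': 0.08545432707739437} 0.0187
scene {'vertical_fov': 54.17166698677532, 'cx': 252.09647877753804, 'cy': 192.9975233408018, 'k1': -0.051258582692228195, 'position': array([ 1.21533151, -0.08208351,  1.16300719]), 'attitude': array([0.7332174 , 0.22295335, 0.19376791, 0.61248513])}
side {'vertical_fov': 55.34944446690072, 'cx': 257.3417811101207, 'cy': 190.80167952652022, 'k1': -0.05647990933566378, 'position': array([-0.01679515, -0.63564757,  0.80714064]), 'attitude': array([ 0.84800018,  0.41414717, -0.14936834, -0.29507104])}
wrist {'vertical_fov': 62.60593006302769, 'cx': 255.56689695944, 'cy': 185.40638379913582, 'k1': -0.024891275725621574, 'position': array([0.57644768, 0.08306618, 0.37309064]), 'attitude': array([ 9.86959984e-01, -1.60964330e-01, -4.96416665e-06, -6.88185428e-04])}
```

View pics/scene0.png

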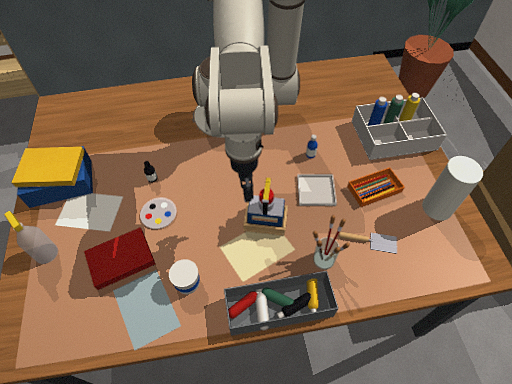

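View pics/side0.png

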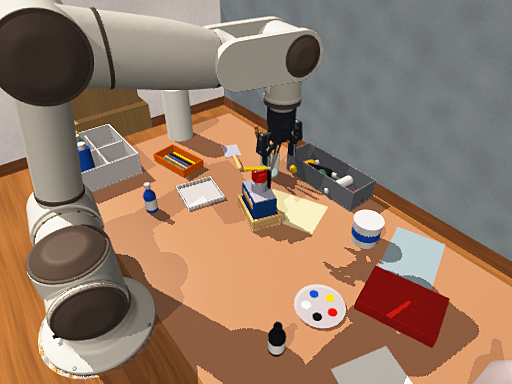

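View pics/wrist0.png

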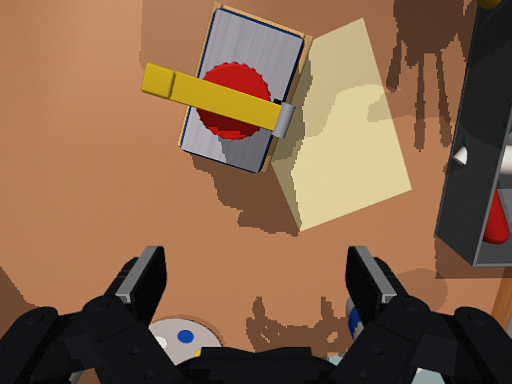

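Run:
```python
import cv2,numpy as np
s=cv2.imread("pics/scene0.png");d=cv2.imread("pics/side0.png");w=cv2.imread("pics/wrist0.png")
a=cv2.resize(s[165:240,235:345],None,fx=4,fy=4,interpolation=cv2.INTER_CUBIC)
b=cv2.resize(d[155:230,170:280],None,fx=4,fy=4,interpolation=cv2.INTER_CUBIC)
c=cv2.resize(w[50:150,130:310],None,fx=2,fy=3,interpolation=cv2.INTER_CUBIC)
cv2.imwrite("pics/c1.png",np.hstack([np.vstack([a,b]),np.vstack([cv2.copyMakeBorder(c,0,300,0,0,0)])]))
```

```text
(no output)
```

View pics/c1.png

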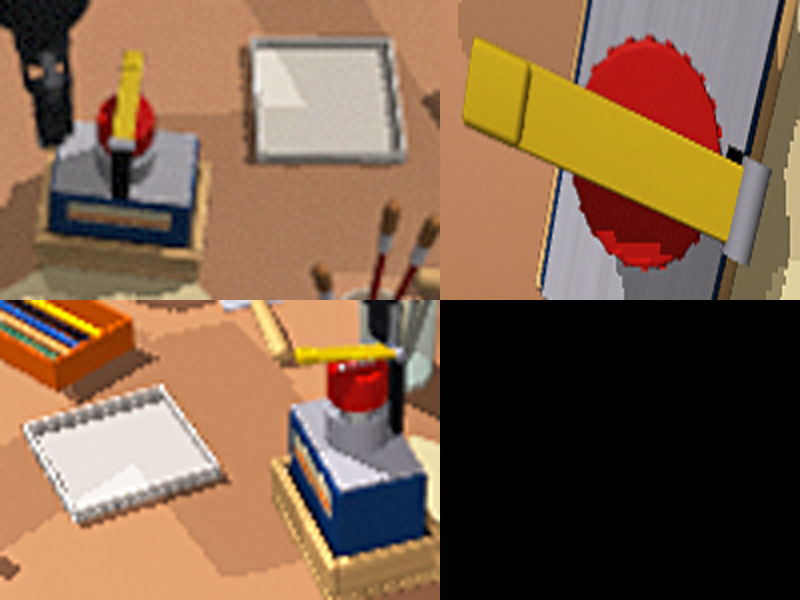

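```bash
cat > h.py <<'E'
import numpy as np
from scipy.optimize import least_squares
from scipy.spatial.transform import Rotation as R
from station import bot
def proj(m,P):
    R_=R.from_quat(np.roll(m["attitude"],-1)); q=R_.inv().apply(np.atleast_2d(P)-m["position"])
    s=np.c_[q[:,0],-q[:,1]]/-q[:,2:]; s=s*(1+m["k1"]*(s**2).sum(1,keepdims=True))
    f=192/np.tan(np.radians(m["vertical_fov"]/2)); return s*f+[m["cx"],m["cy"]]
def rz(y): return R.from_euler('z',y)
E
python3 - <<'E'
from h import *
M={n:bot.camera_model(n) for n in("scene","side","wrist")}
T=.078;H=.154
obs=[("wrist",[(-50,0,H*1e3+3),(32,0,H*1e3+4),(-38,60,78),(38,60,78),(38,-60,78),(-38,-60,78)],[(145,77),(284.7,120.3),(218,8),(305,40),(262,170),(183,148)]),
("scene",[(-50,0,H*1e3+3),(32,0,H*1e3+2),(38,-60,78),(38,60,78),(-38,60,78),(-38,-60,78)],[(268,178.8),(265.5,201.8),(247.5,213),(283.8,217.5),(285,198.8),(251.3,195.8)]),
("side",[(-50,0,H*1e3),(32,0,H*1e3),(-38,60,78),(-38,-60,78),(38,-60,78)],[(244,168.8),(269.5,168),(242.5,181.3),(255.5,201.8),(275.5,196.8)])]
def res(p,sep=False):
    r=[(proj(M[n],rz(p[3]).apply(np.array(P)/1e3)+p[:3])-np.array(u)) for n,P,u in obs]
    return r if sep else np.vstack(r).ravel()
s=least_squares(res,[.55,.14,.01,-.28],loss='soft_l1');p=s.x
print(p,np.degrees(p[3]))
for r in res(p,True):print(r.round(1).tolist())
q=rz(p[3])
for n,P in dict(rim=(0,0,.11),cap=(0,0,.139),hinge=(.032,0,.154),tabend=(-.038,0,.154)).items():print(n,(q.apply(P)+p[:3]).round(4))
w=.0675
to=[("scene",[(250,38),(392,38),(405,160),(250,162)],235,165),("side",[(25,130),(165,88),(224,178),(80,220)],170,155)]
C=np.array([(-w,-w,.014),(-w,w,.014),(w,w,.014),(w,-w,.014)])
def rt(t):
    o=rz(t[2]).apply(C)+[t[0],t[1],0];r=[]
    for n,u,a,b in to:
        u=np.array(u)/4+[a,b]; v=proj(M[n],o)
        if n=="side": v=v[[0,1,2,3]]; D=[np.roll(u,k,0) for k in range(4)]+[np.roll(u[::-1],k,0) for k in range(4)]; u=min(D,key=lambda d:((v-d)**2).sum())
        r.append(v-u)
    return np.vstack(r).ravel()
t=least_squares(rt,[.5,.3,0]);print("tray",t.x,t.fun.round(1))
print(M["wrist"]["position"],bot.state()["ee_rot"])
E
```

```text
[ 0.56323934  0.0699001   0.025991   -0.30519944] -17.486639792682087
[[4.1, -0.1], [0.0, -0.0], [-4.1, -4.5], [3.0, -3.9], [-0.8, 6.5], [-5.1, 3.4]]
[[0.5, 1.8], [0.2, 0.1], [-0.6, 1.4], [-0.5, 0.8], [0.2, 0.2], [-1.3, -0.4]]
[[0.1, 4.3], [-0.0, -0.2], [-0.8, 0.4], [-0.6, 2.1], [2.6, 1.5]]
rim [0.5632 0.0699 0.136 ]
cap [0.5632 0.0699 0.165 ]
hinge [0.5938 0.0603 0.18  ]
tabend [0.527  0.0813 0.18  ]
tray [ 0.46671215  0.27724953 -0.19608603] [-1.1  0.3 -1.4  0.7 -0.9 -0.1  0.6 -1.  -1.2 -1.3  0.2 -0.7  0.3 -0.
  0.  -2.2]
[0.57645801 0.08306481 0.37316864] [-3.45169541e-04  7.07101240e-01  7.07112187e-01 -2.69893231e-04]
```

Run:
```python
from h import *
M={n:bot.camera_model(n) for n in("scene","side","wrist")}
tab=[("wrist",3,[(145,77),(284.7,120.3)]),("scene",2.5,[(268,178.8),(265.5,201.8)]),("side",0,[(244,168.8),(269.5,168)])]
def f(p):
    r=[]
    for n,dz,u in tab:
        P=np.array([(-82*np.cos(p[4]),0,82*np.sin(p[4])+dz),(0,0,dz)])/1e3
        r.append((proj(M[n],rz(p[3]).apply(P)+p[:3])-np.array(u))*(1 if n=="wrist" else 2))
    return np.vstack(r).ravel()
s=least_squares(f,[.594,.06,.18,-.3,0]);p=s.x;print("hinge",p.round(4),s.fun.round(1)); print("axis",rz(p[3]).apply([-.032,0,0])+p[:3],"rimz",p[2]-.044)
can=[("wrist",[(-38,60),(38,60),(38,-60),(-38,-60)],[(218,8),(305,40),(262,170),(183,148)]),
("scene",[(38,-60),(38,60),(-38,60),(-38,-60)],[(247.5,213),(283.8,217.5),(285,198.8),(251.3,195.8)]),
("side",[(-38,60),(-38,-60),(38,-60)],[(242.5,181.3),(255.5,201.8),(275.5,196.8)])]
def g(p):
    r=[]
    for n,P,u in can:
        P=np.c_[np.array(P)*p[4]/1e3,np.zeros(len(P))]
        r.append((proj(M[n],rz(p[3]).apply(P)+p[:3])-np.array(u))*(1 if n=="wrist" else 2))
    return np.vstack(r).ravel()
s=least_squares(g,[.56,.07,.1,-.3,1]);print("cantop",s.x.round(4),s.fun.round(1))
```

```text
hinge [ 0.5941  0.0599  0.1789 -0.3131  0.1803] [-0.7  0.   0.3  0.2  1.3 -0.4  0.3  0.6  1.1  0.8  0.3  0.1]
axis [0.56365959 0.06978595 0.17891077] rimz 0.13491076963047827
cantop [ 0.5644  0.071   0.1068 -0.308   0.9307] [-0.8 -0.   0.3 -1.3 -1.   1.  -0.6 -0.9  2.3  1.3 -2.5 -0.3 -1.2  1.1
  0.4  0.3  1.1 -0.2 -0.5  0.   2.7 -0.2]
```

```bash
python3 -m crank '[27,-15.5,0,0,0,0,27,-15.5,0,0,0,0,27,-15.5,0,0,0,0,0,0,0,0,0,-8,0,0,0,0,0,-8,0,0,0,0,0,-8,0,0,0,0,0,-8,0,0,0,0,0,-8,0,0,0,0,0,-8,0,0,0,0,0,-8,0,0,0,0,0,-8,0,0,0,0,0,-8]' 45 20
python3 -m crank '[0,0,0,0,0,0,0,0,0,0,0,0]'
python3 - <<'E'
from h import *
import cv2
m=bot.camera_model("wrist");im=bot.read_camera("wrist")[:,:,::-1].copy()
print(m)
h=np.array([.5941,.0599,.179]);q=rz(-.31)
for P in [(0,0,0),(-.0689,0,.0125),(-.0807,0,.0147),(-.032,0,-.005)]:
    print(proj(m,q.apply(P)+h).round(0))
cv2.imwrite("pics/w1.png",im)
E
```

```text
clock: 1.35
eef_pos: [0.5284, 0.081, 0.2311]
ee_rot: [-0.0, 0.154, 0.988, -0.0]
contact_force: [0.4, 0.2, 0.2]
finger_gap: 0.0387
grip_force: 0.0
clock: 1.55
eef_pos: [0.5284, 0.081, 0.2311]
ee_rot: [-0.0, 0.159, 0.987, -0.0]
contact_force: [-0.6, -0.4, 0.7]
finger_gap: 0.0386
grip_force: 0.0
{'vertical_fov': 62.60593006302769, 'cx': 255.56689695944, 'cy': 185.40638379913582, 'k1': -0.024891275725621574, 'position': array([0.45239036, 0.10795152, 0.37349339]), 'attitude': array([ 0.80007865, -0.13081551, -0.09449592,  0.57778194])}
[[254. 294.]]
[[253. 215.]]
[[253. 199.]]
[[254. 252.]]
```

View pics/w1.png

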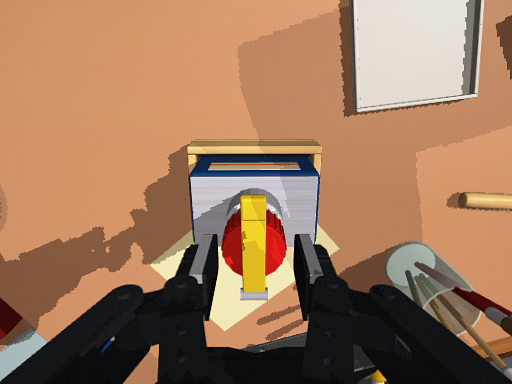

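```bash
python3 -m crank '[0,0,20,0,0,0,0,0,20,0,0,0,0,0,10,0,0,0,0,0,8,0,0,0,0,0,0,0,0,0]'
python3 -m crank '[0,0,0,0,0,0,0,0,0,0,0,0,0,0,0,0,0,0,0,0,0,0,0,0,0,0,0,0,0,0]' 0 20
```

```text
clock: 2.1
eef_pos: [0.5282, 0.081, 0.1727]
ee_rot: [-0.001, 0.157, 0.988, -0.0]
contact_force: [0.1, 0.7, 1.1]
finger_gap: 0.0379
grip_force: 0.0
clock: 2.6
eef_pos: [0.5284, 0.0801, 0.174]
ee_rot: [0.0, 0.157, 0.988, -0.001]
contact_force: [-3.3, -7.4, 2.0]
finger_gap: 0.0154
grip_force: 22.8
```

```bash
python3 -m crank '[0,-1.5,0,0,0,0,-1.8,0,-6.3,0,0,0,-1.7,0,-6.2,0,0,0,-2.9,0,-5.8,0,0,0,-2.8,0,-5.8,0,0,0,-3.9,0,-5.2,0,0,0,-3.8,0,-5.2,0,0,0]'
python3 -m crank '[-4.8,0,-4.4,0,0,0,-4.7,0,-4.4,0,0,0,-5.5,0,-3.4,0,0,0,-5.5,0,-3.4,0,0,0,0,0,0,0,0,0]'
```

```text
clock: 3.3
eef_pos: [0.5444, 0.0742, 0.2082]
ee_rot: [-0.0, 0.156, 0.988, -0.0]
contact_force: [-0.5, -1.0, -6.2]
finger_gap: 0.0155
grip_force: 21.0
clock: 3.8
eef_pos: [0.5645, 0.0677, 0.2239]
ee_rot: [0.0, 0.157, 0.988, 0.0]
contact_force: [-2.0, -2.0, 2.6]
finger_gap: 0.0154
grip_force: 20.1
```

Following well; continue the arc.

```bash
python3 -m crank '[-6.1,0,-2.4,0,0,0,-6,0,-2.3,0,0,0,-6.4,0,-1.2,0,0,0,-6.3,0,-1.2,0,0,0,-6.5,0,0,0,0,0,-6.4,0,0,0,0,0]'
python3 -m crank '[-6.4,0,1.1,0,0,0,-6.3,0,1.2,0,0,0,-6.1,0,2.3,0,0,0,-6,0,2.3,0,0,0,-5.5,0,3.4,0,0,0,-5.5,0,3.4,0,0,0]'
python3 -m crank '[-4.8,0,4.3,0,0,0,-4.8,0,4.4,0,0,0,-1,0,1,0,0,0,0,0,0,0,0,0]'
```

```text
clock: 4.4
eef_pos: [0.5997, 0.0563, 0.2309]
ee_rot: [0.0, 0.156, 0.988, 0.0]
contact_force: [-4.1, -2.1, 2.8]
finger_gap: 0.0147
grip_force: 19.4
clock: 5.0
eef_pos: [0.6339, 0.0452, 0.2163]
ee_rot: [-0.0, 0.156, 0.988, 0.0]
contact_force: [0.3, 0.3, -0.0]
finger_gap: -0.0001
grip_force: 0.0
clock: 5.4
eef_pos: [0.6436, 0.042, 0.2067]
ee_rot: [-0.0, 0.156, 0.988, -0.0]
contact_force: [0.1, 0.8, -0.1]
finger_gap: 0.0002
grip_force: 0.0
```

Run:
```python
from station import bot
import cv2,numpy as np
d=bot.read_camera("side")[:,:,::-1];w=bot.read_camera("wrist")[:,:,::-1]
b=cv2.resize(d[110:230,190:320],None,fx=3,fy=3,interpolation=cv2.INTER_CUBIC)
cv2.imwrite("pics/t1.png",np.hstack([b,cv2.resize(w,(400,360))]))
```

```text
(no output)
```

View pics/t1.png

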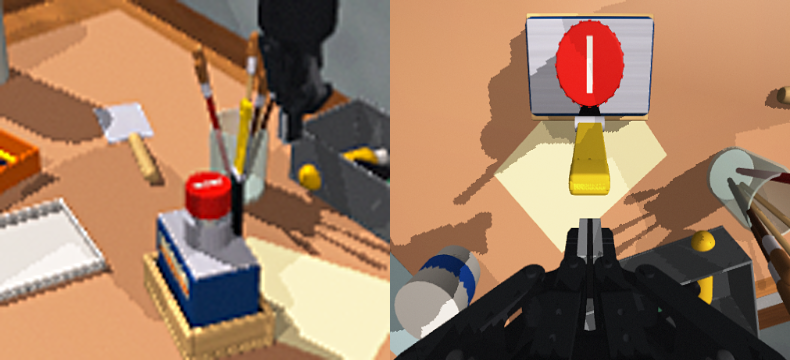

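```bash
python3 -m crank '[0,0,-26,0,0,0,0,0,-27,0,0,0,0,0,-27,0,0,0,30,0,0,0,0,0,30,0,0,0,0,0,31,0,0,0,0,0,0,0,0,0,0,0,0,0,24,0,0,0,0,0,24,0,0,0,0,0,22,0,0,0,0,0,0,0,0,0]'
python3 -m crank '[-10,0,0,0,0,0,-10,0,0,0,0,0,-8,0,0,0,0,0,-6,0,0,0,0,0,-6,0,0,0,0,0,-6,0,0,0,0,0,-5,0,0,0,0,0,-5,0,0,0,0,0,-5,0,0,0,0,0,-2,0,0,0,0,0,0,0,0,0,0,0]'
```

```text
clock: 6.6
eef_pos: [0.5562, 0.07, 0.2146]
ee_rot: [-0.002, 0.156, 0.988, -0.0]
contact_force: [0.6, -1.0, -0.3]
finger_gap: -0.0002
grip_force: 0.0
clock: 7.7
eef_pos: [0.6173, 0.0505, 0.2171]
ee_rot: [0.0, 0.156, 0.988, -0.0]
contact_force: [-0.4, -0.1, -0.0]
finger_gap: -0.0003
grip_force: 0.0
```

```bash
python3 -m crank '[-4,0,0,0,0,0,0,0,0,0,0,0,30,0,0,0,0,0,31,0,0,0,0,0,0,0,-20,0,0,0,0,0,-25,0,0,0,0,0,-25,0,0,0,0,0,0,0,0,0]' 0
python3 -m crank '[0,0,0,0,0,8,0,0,0,0,0,8,0,0,0,0,0,8,0,0,0,0,0,8,0,0,0,0,0,8,0,0,0,0,0,0]' 100
python3 - <<'E'
from h import *
import cv2
d=bot.read_camera("side")[:,:,::-1]
m=bot.camera_model("wrist");w=bot.read_camera("wrist")[:,:,::-1]
b=cv2.resize(d[110:230,190:320],None,fx=3,fy=3,interpolation=cv2.INTER_CUBIC)
cv2.imwrite("pics/t2.png",np.hstack([b,cv2.resize(w,(400,360))]));cv2.imwrite("pics/w2.png",w)
q=rz(-.31);h=np.array([.5941,.0599,.179])
r=cv2.inRange(w,(0,0,130),(70,70,255));n,l,s,c=cv2.connectedComponentsWithStats(r)
k=1+np.argmax(s[1:,4]);print("red",s[k],c[k]); print("pred cap top",proj(m,[.5638,.07,.174]))
y=cv2.inRange(w,(0,100,130),(80,255,255));n,l,s,c=cv2.connectedComponentsWithStats(y)
for k in range(1,n):
  if s[k,4]>200:print("yel",s[k],c[k])
for a in(2.,2.2,2.4,2.5):print(a,proj(m,q.apply([-.082*np.cos(a),0,.082*np.sin(a)])+h).round(),proj(bot.camera_model("side"),q.apply([-.082*np.cos(a),0,.082*np.sin(a)])+h).round())
E
```

```text
clock: 8.5
eef_pos: [0.5636, 0.0683, 0.2907]
ee_rot: [0.003, 0.156, 0.988, 0.0]
contact_force: [-0.6, 0.9, 0.0]
finger_gap: 0.0002
grip_force: 0.0
clock: 9.1
eef_pos: [0.5627, 0.0682, 0.2867]
ee_rot: [-0.0, 0.486, 0.874, -0.0]
contact_force: [0.4, -0.9, -0.1]
finger_gap: 0.0848
grip_force: 0.0
red [ 227  146   55   59 2194] [253.91385597 175.76344576]
pred cap top [[255.24845219 180.34190168]]
yel [   0    0   51   66 2473] [19.99959563 28.95996765]
yel [487 142  25  27 354] [502.47457627 154.40112994]
yel [443 169  18  20 254] [451.56692913 177.5511811 ]
yel [468 198  28  31 483] [482.46376812 213.44099379]
yel [ 273  208   71   94 2050] [308.11268293 255.49268293]
yel [  0 257  36  23 495] [ 13.61616162 270.28484848]
yel [270 325  44  23 350] [290.16857143 337.78857143]
2.0 [[319. 290.]] [[281. 145.]]
2.2 [[329. 295.]] [[285. 146.]]
2.4 [[335. 296.]] [[289. 149.]]
2.5 [[337. 295.]] [[290. 150.]]
```

View pics/t2.png

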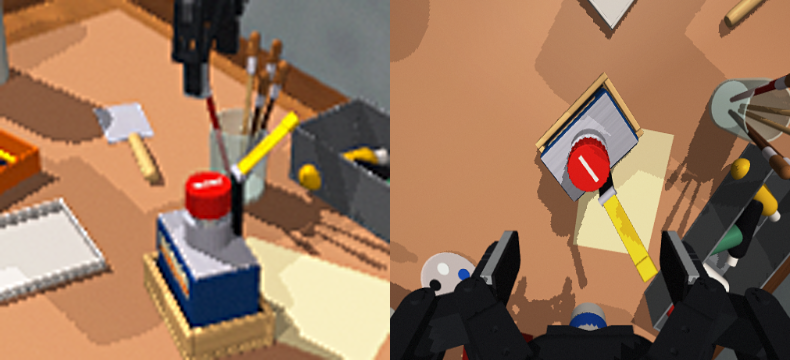

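Run:
```python
from h import *
m=bot.camera_model("wrist");t=np.linspace(0,6.28,200)
obs=np.array([227,146,282,205])
def bb(p,dz=0):
    c=np.vstack([np.c_[p[0]+.023*np.cos(t),p[1]+.023*np.sin(t),np.full(200,z+dz)] for z in(.1435,.1735)])
    u=proj(m,c);return np.r_[u.min(0),u.max(0)]
for dz in(-.004,0,.003):
    s=least_squares(lambda p:bb(p,dz)-obs,[.5638,.07]);print(dz,s.x,s.fun.round(1))
```

```text
-0.004 [0.56374353 0.06888773] [ 0.8  0.4 -0.8 -0.5]
0 [0.56311352 0.06991036] [ 0.4  0.  -0.4 -0. ]
0.003 [0.56264108 0.07067723] [ 0.1 -0.3 -0.1  0.3]
```

```bash
python3 -m crank '[1.2,1.2,20,0,0,0,0,0,30,0,0,0,0,0,30,0,0,0,0,0,25,0,0,0,0,0,0,0,0,0]' 
python3 -m crank '[0,0,15,0,0,0,0,0,14,0,0,0,0,0,7,0,0,0,0,0,0,0,0,0,0,0,0,0,0,0]'
```

```text
clock: 9.7
eef_pos: [0.5617, 0.0699, 0.1789]
ee_rot: [-0.002, 0.483, 0.875, -0.001]
contact_force: [-0.2, 0.5, 0.4]
finger_gap: 0.0851
grip_force: 0.0
clock: 10.2
eef_pos: [0.5633, 0.0699, 0.1465]
ee_rot: [0.0, 0.485, 0.875, 0.0]
contact_force: [-0.4, -1.1, 0.1]
finger_gap: 0.0856
grip_force: 0.0
```

```bash
python3 -m crank '[0,0,0,0,0,0,0,0,0,0,0,0,0,0,0,0,0,0,0,0,0,0,0,0,0,0,0,0,0,0]' 0 20; python3 -c "
from station import bot;print(bot.state())"
```

```text
clock: 10.7
eef_pos: [0.5628, 0.0697, 0.1464]
ee_rot: [-0.0, 0.485, 0.875, -0.0]
contact_force: [-4.6, -2.1, 4.2]
finger_gap: 0.0455
grip_force: 22.6
{'clock': 10.7, 'joint_positions': array([-1.23776375e-02,  1.77523794e-01,  1.57964795e+00, -5.43246994e-04,
        1.38511953e+00, -5.70750800e-01]), 'qd': array([-5.23033449e-04, -8.63043265e-05,  9.53434268e-05, -2.08601008e-03,
        1.39521243e-03,  2.21435777e-03]), 'joint_torque': array([ 1.09791107e+00, -6.94149184e+01, -5.53173852e+01,  8.63943268e-01,
       -1.59904338e+00,  1.70314859e-02]), 'eef_pos': array([0.56276833, 0.06966759, 0.14636234]), 'ee_rot': array([-1.81042313e-04,  4.84823446e-01,  8.74611933e-01, -4.00617093e-04]), 'contact_force': array([-4.57936989, -2.13714819,  4.21821452]), 'ft_torque': array([-0.50045377,  0.90962637, -0.00694573]), 'grip_force': 22.5848650932312, 'finger_gap': 0.04549526098598436}
```

```bash
python3 -m crank '[0,-0.5,0,0,0,0,0,0,0,0,0,0,0,0,0,0,0,0]' 0 60; for i in 1 2 3; do python3 -m crank '[0,0,1,0,0,0,0,0,0,0,0,0]'; done | grep -E "eef|contact|grip"
```

```text
clock: 11.0
eef_pos: [0.5627, 0.0696, 0.1463]
ee_rot: [0.0, 0.485, 0.875, -0.0]
contact_force: [-4.0, -0.8, 4.7]
finger_gap: 0.0443
grip_force: 60.7
eef_pos: [0.5627, 0.0696, 0.1453]
contact_force: [-3.2, -2.1, 6.5]
grip_force: 60.8
eef_pos: [0.5627, 0.0696, 0.1443]
contact_force: [-3.5, -1.2, 5.1]
grip_force: 60.8
eef_pos: [0.5627, 0.0696, 0.1433]
contact_force: [-3.0, -0.8, 5.6]
grip_force: 60.8
```

```bash
for i in 1 2 3; do python3 -m crank '[0,0,1,0,0,0,0,0,0,0,0,0]'; done | grep -E "eef|contact"
```

```text
eef_pos: [0.5627, 0.0696, 0.1423]
contact_force: [-3.0, -2.1, 5.5]
eef_pos: [0.5627, 0.0696, 0.1413]
contact_force: [-3.2, -1.4, 5.5]
eef_pos: [0.5627, 0.0696, 0.1403]
contact_force: [-2.2, -1.4, 6.1]
```

```bash
for i in 1 2 3; do python3 -m crank '[0,0,1,0,0,0,0,0,0,0,0,0]'; done | grep -E "eef|contact"
```

```text
eef_pos: [0.5627, 0.0696, 0.1393]
contact_force: [-3.4, -1.3, 5.8]
eef_pos: [0.5627, 0.0696, 0.1383]
contact_force: [-4.0, -2.5, 6.1]
eef_pos: [0.5627, 0.0696, 0.1373]
contact_force: [-3.3, -2.1, 4.9]
```

```bash
for i in 1 2 3; do python3 -m crank '[0,0,1,0,0,0,0,0,0,0,0,0]'; done | grep -E "eef|contact"
```

```text
eef_pos: [0.5627, 0.0696, 0.1365]
contact_force: [-4.6, -1.3, 8.6]
eef_pos: [0.5627, 0.0695, 0.1358]
contact_force: [-5.0, -2.4, 10.8]
eef_pos: [0.5628, 0.0695, 0.135]
contact_force: [-6.6, -2.6, 14.2]
```

```bash
cat > f.py <<'E'
from station import bot
s=bot.state();print(s["contact_force"].round(1),s["ft_torque"].round(2),s["eef_pos"].round(4),s["joint_positions"][5].round(3),s["finger_gap"].round(4))
E
python3 -m crank '[0,-0.6,0,0,0,0,0,0,0,0,0,0]'>/dev/null;python3 f.py; python3 -m crank '[0,0,0.8,0,0,0,0,0,0,0,0,0]'>/dev/null;python3 f.py; python3 -m crank '[0,0,0.4,0,0,0,0,0,0,0,0,0]'>/dev/null;python3 f.py;python3 -m crank '[0,0,0,0,0,0,0,0,0,0,0,0]'>/dev/null;python3 f.py
```

```text
Traceback (most recent call last):
  File "f.py", line 2, in <module>
    s=bot.state();print(s["contact_force"].round(1),s["ft_torque"].round(2),s["eef_pos"].round(4),s["joint_positions"][5].round(3),s["finger_gap"].round(4))
                                                                                                                                   ^^^^^^^^^^^^^^^^^^^^^
AttributeError: 'float' object has no attribute 'round'
Traceback (most recent call last):
  File "f.py", line 2, in <module>
    s=bot.state();print(s["contact_force"].round(1),s["ft_torque"].round(2),s["eef_pos"].round(4),s["joint_positions"][5].round(3),s["finger_gap"].round(4))
                                                                                                                                   ^^^^^^^^^^^^^^^^^^^^^
AttributeError: 'float' object has no attribute 'round'
Traceback (most recent call last):
  File "f.py", line 2, in <module>
    s=bot.state();print(s["contact_force"].round(1),s["ft_torque"].round(2),s["eef_pos"].round(4),s["joint_positions"][5].round(3),s["finger_gap"].round(4))
                                                                                                                                   ^^^^^^^^^^^^^^^^^^^^^
AttributeError: 'float' object has no attribute 'round'
Traceback (most recent call last):
  File "f.py", line 2, in <module>
    s=bot.state();print(s["contact_force"].round(1),s["ft_torque"].round(2),s["eef_pos"].round(4),s["joint_positions"][5].round(3),s["finger_gap"].round(4))
                                                                                                                                   ^^^^^^^^^^^^^^^^^^^^^
AttributeError: 'float' object has no attribute 'round'
```

```bash
sed -i 's/s\["finger_gap"\].round(4)/round(s["finger_gap"],4)/' f.py; python3 f.py; python3 -m crank '[0,0,0,0,0,0]'>/dev/null;python3 f.py; python3 -m crank '[0,0,0,0,0,0]'>/dev/null;python3 f.py
```

```text
[-5.1 -1.3 18.4] [-0.05  0.95 -0.01] [0.5627 0.0694 0.1344] -0.572 0.0445
[-5.9 -0.8 17.7] [-0.    0.98 -0.01] [0.5627 0.0695 0.1344] -0.572 0.0446
[-5.7 -0.9 18.1] [-0.09  0.93 -0.05] [0.5627 0.0695 0.1344] -0.572 0.0444
```

```bash
for i in 1 2; do python3 -m crank '[0,0,0,0,0,-4,0,0,0,0,0,-4,0,0,0,0,0,0]'>/dev/null;python3 f.py;done
```

```text
[-4.3 -2.4 17. ] [-0.44  0.77  0.02] [0.5628 0.0692 0.1343] -0.714 0.0445
[-4.2 -2.8 15.7] [-0.48  0.64  0.01] [0.5628 0.0692 0.1342] -0.854 0.0444
```

```bash
python3 -m crank '[0,0,0.6,0,0,0,0,0,0,0,0,0]'>/dev/null;python3 f.py; for i in 1 2; do python3 -m crank '[0,0,0,0,0,-5,0,0,0,0,0,-5,0,0,0,0,0,0]'>/dev/null;python3 f.py;done
```

```text
[-4.7 -3.3 19.1] [-0.5   0.83  0.03] [0.5629 0.0691 0.1339] -0.851 0.0447
[-4.3 -2.9 17.8] [-0.49  0.78  0.08] [0.5629 0.0692 0.1339] -1.029 0.0446
[-4.4 -2.2 19. ] [-0.45  0.69  0.04] [0.5629 0.0692 0.1339] -1.204 0.0447
```

```bash
for i in 1 2 3; do python3 -m crank '[0,0,0,0,0,-4,0,0,0,0,0,-4,0,0,0,0,0,0]'>/dev/null;python3 f.py;done
```

```text
[-4.8 -2.7 17.3] [-0.41  0.67  0.01] [0.563  0.0692 0.1339] -1.342 0.0445
[-4.1 -1.7 18.3] [-0.36  0.71  0.05] [0.563  0.0692 0.1339] -1.482 0.0446
[-4.  -1.7 18.4] [-0.3   0.71 -0.03] [0.5629 0.0692 0.1338] -1.622 0.0444
```

```bash
for i in 1 2; do python3 -m crank '[0,0,0,0,0,-4,0,0,0,0,0,-4,0,0,0,0,0,0]'>/dev/null;python3 f.py;done; python3 -m crank '[0,0,0,0,0,-2,0,0,0,0,0,0]'>/dev/null;python3 f.py
```

```text
[-3.9 -1.1 17.8] [-0.36  0.74  0.03] [0.5629 0.0692 0.1339] -1.761 0.0442
[-4.5 -2.4 18.4] [-0.27  0.8   0.12] [0.5629 0.0692 0.1338] -1.901 0.0444
[-4.3 -2.3 17.4] [-0.29  0.76 -0.05] [0.5629 0.0693 0.1338] -1.934 0.0447
```

```bash
python3 -m crank '[0,0,0,0,0,-1.5,0,0,0,0,0,0]'>/dev/null;python3 f.py; for i in 1 2; do python3 -m crank '[0,0,-2,0,0,0,0,0,0,0,0,0]'>/dev/null;python3 f.py;done; python3 -m crank '[0,0,-3,0,0,0,0,0,0,0,0,0]'>/dev/null;python3 f.py
```

```text
[-4.5 -1.6 17.5] [-0.27  0.85 -0.1 ] [0.5628 0.0693 0.1338] -1.96 0.0442
[-3.1 -1.1 13.8] [-0.31  0.63 -0.02] [0.5628 0.0693 0.1355] -1.959 0.0445
[-0.3 -1.8  7.8] [-0.23  0.21 -0.01] [0.5626 0.0693 0.137 ] -1.959 0.0443
[ 0.1 -0.3 -0.7] [ 0.01  0.03 -0.03] [0.5623 0.0694 0.1395] -1.959 0.0447
```

```bash
python3 -m crank '[0,0,-5,0,0,0,0,0,-5,0,0,0,0,0,-10,0,0,0,0,0,-15,0,0,0,0,0,-20,0,0,0,0,0,-15,0,0,0,0,0,0,0,0,0]'
python3 f.py
python3 - <<'E'
from h import *
import cv2
s=bot.state();q=R.from_quat(np.roll(s["ee_rot"],-1));print((q.inv().apply(np.array([.4667,.2772,s["eef_pos"][2]])-s["eef_pos"])*1e3).round(1))
cv2.imwrite("pics/l1.png",np.hstack([bot.read_camera("side")[100:330,130:330,::-1],bot.read_camera("scene")[100:330,200:400,::-1]]))
E
```

```text
clock: 19.0
eef_pos: [0.563, 0.0694, 0.2122]
ee_rot: [0.002, -0.187, 0.982, -0.0]
contact_force: [-0.2, -0.0, -1.0]
finger_gap: 0.0443
grip_force: 61.1
[-0.2 -0.  -1. ] [ 0.02  0.01 -0.02] [0.563  0.0694 0.2122] -1.959 0.0443
[ 13.5 228.7  -0.4]
```

View pics/l1.png

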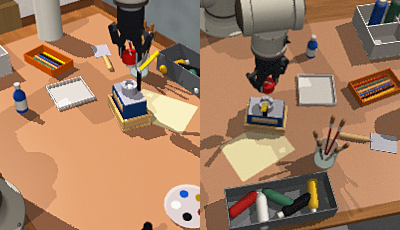

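```bash
python3 -m crank '[1.7,28.6,0,0,0,0,1.7,28.6,0,0,0,0,1.7,28.6,0,0,0,0,1.7,28.6,0,0,0,0,1.7,28.6,0,0,0,0,1.7,28.6,0,0,0,0,1.7,28.6,0,0,0,0,1.6,28.5,0,0,0,0,0,0,0,0,0,0,0,0,0,0,0,0]'
python3 -m crank '[0,0,30,0,0,0,0,0,35,0,0,0,0,0,35,0,0,0,0,0,35,0,0,0,0,0,25,0,0,0,0,0,15,0,0,0,0,0,0,0,0,0]'; python3 f.py
```

```text
clock: 20.1
eef_pos: [0.4654, 0.2774, 0.2085]
ee_rot: [-0.001, -0.187, 0.982, -0.0]
contact_force: [-0.2, -0.6, -1.3]
finger_gap: 0.0446
grip_force: 61.2
clock: 20.8
eef_pos: [0.4649, 0.2758, 0.0319]
ee_rot: [-0.002, -0.186, 0.983, -0.0]
contact_force: [-0.5, -0.2, -1.0]
finger_gap: 0.0443
grip_force: 61.2
[-0.5 -0.2 -1. ] [-0.    0.01 -0.02] [0.4649 0.2758 0.0319] -1.552 0.0443
```

```bash
python3 f.py; for i in 1 2 3 4 5; do python3 -m crank '[0,0,1.5,0,0,0,0,0,0,0,0,0]'>/dev/null;python3 f.py;done
```

```text
[-0.5 -0.2 -1. ] [-0.    0.01 -0.02] [0.4649 0.2758 0.0319] -1.552 0.0443
[ 0.   0.8 -0.6] [0.02 0.   0.07] [0.4664 0.277  0.0336] -1.552 0.0448
[-0.7  0.5 -1.2] [-0.02 -0.03  0.01] [0.466  0.2772 0.0318] -1.552 0.0444
[ 0.6 -0.1  0.3] [-0.    0.02 -0.03] [0.4657 0.2772 0.0298] -1.551 0.0446
[-0.4 -0.1  0.3] [ 0.01  0.05 -0.  ] [0.4657 0.2772 0.0281] -1.551 0.0445
[-0.7  0.  -0. ] [-0.02  0.03  0.  ] [0.4657 0.2772 0.0266] -1.551 0.0442
```

```bash
for i in 1 2 3; do python3 -m crank '[0,0,1,0,0,0,0,0,0,0,0,0]'>/dev/null;python3 f.py;done
```

```text
[ 0.6  0.2 -0.3] [ 0.06 -0.    0.04] [0.4657 0.2772 0.0257] -1.551 0.0442
[ 0.4 -0.5 -0.6] [-0.03  0.01  0.01] [0.4657 0.2772 0.0247] -1.551 0.0443
[-3.5 -2.   8.9] [-0.17  0.52  0.01] [0.4659 0.2773 0.0244] -1.551 0.0443
```

```bash
python3 -m crank '[0,0,-0.5,0,0,0,0,0,0,0,0,0]'; python3 -m crank '[0,0,0,0,0,0,0,0,0,0,0,0,0,0,0,0,0,0,0,0,0,0,0,0,0,0,0,0,0,0]' 100 20;python3 -m crank '[0,0,-10,0,0,0,0,0,-20,0,0,0,0,0,-30,0,0,0,0,0,-35,0,0,0,0,0,-35,0,0,0,0,0,0,0,0,0,0,0,0,0,0,0,0,0,0,0,0,0]'
python3 - <<'E'
from h import *
import cv2
cv2.imwrite("pics/e1.png",np.hstack([cv2.resize(bot.read_camera("side")[120:240,160:290,::-1],None,fx=3,fy=3),cv2.resize(bot.read_camera("wrist")[:,:,::-1],(400,360))]))
E
```

```text
clock: 22.6
eef_pos: [0.4659, 0.2772, 0.0244]
ee_rot: [0.0, -0.187, 0.982, 0.0]
contact_force: [0.3, 0.4, 3.3]
finger_gap: 0.0448
grip_force: 61.3
clock: 23.1
eef_pos: [0.4658, 0.2772, 0.0242]
ee_rot: [-0.0, -0.187, 0.982, 0.0]
contact_force: [1.2, 0.4, 0.4]
finger_gap: 0.0854
grip_force: 0.0
clock: 23.9
eef_pos: [0.4654, 0.277, 0.1537]
ee_rot: [-0.001, -0.187, 0.982, -0.0]
contact_force: [1.1, -0.1, 0.3]
finger_gap: 0.0854
grip_force: 0.0
```

View pics/e1.png

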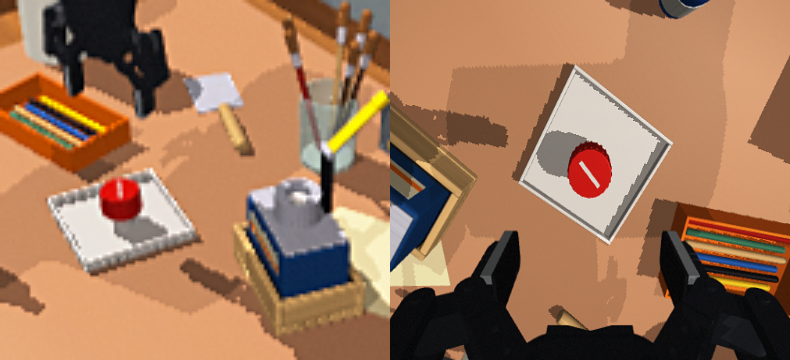

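The picture shows the cap standing in the middle of the tray (crop pixel 120,200), the tab still folded back and the gripper clear of everything.

```bash
python3 -c "
from station import bot;print(bot.job_done())"
```

```text
the job is handed in; nothing more can be done
None
```

The cap was unscrewed, lifted off and set down in the tray, with the tab left folded back at about 2.4 rad, and the job was handed in at about 24 s; no verdict was returned.

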